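# Set the dispenser's tap half open and hold its lid in the hinge

### The arm

A 6-joint arm with a two-finger parallel gripper is mounted at the origin on a cart in front of the work surface, level with it; the furniture and walls round the work are solid. World frame = base frame: x ahead of the robot, y to its left, z up, the work surface at z = 0. Lengths are in m, angles in rad, forces in N, time in s.
With the tool pointing down it reaches from about 0.35 to 0.975 m from the base axis. Payload 4.9 kg.
Tool frame: the origin (TCP) lies on the centre line of the jaws, within the pads' length; the fingertips stand manip.tip_reach ahead of it and the grasp point (between the pads) is the TCP (manip.tip_reach is the distance from the TCP to the fingertips, in m); z points along the fingers, y is the line along which they close (so a half turn about z gives the same grasp; the last joint's range is limited). The gripper opens to 85 mm and grips with 20 to 120 N. Pads are 22 mm wide; open, the fingers measure 114 mm over their backs; the gripper's body (76 mm by 85 mm) begins 54 mm behind the grasp point. The pads swing forward as they close: fully open they stand 13 mm farther back than shut.
Start: joints at [1.142, 0.053, 1.613, -0, 1.476, -0.119], TCP at [0.191, 0.595, 0.214] pointing down, gripper open.
Joint ranges: [-3.01, 3.01], [-1.01, 2.22], [0.06, 2.58], [-1.02, 4.17], [0.09, 2.62], [-3.14, 3.14]. Speed limits (rad/s): [2.57, 2.57, 3.14, 3.14, 3.14, 3.14].

### API

Orientations are given as a unit quaternion [w, x, y, z].
In Python, from plant import manip gives the robot as it stands. The module is installed in compiled form; this text tells all that it offers.
- The arm moves only by the tool move_arm, never from a script. Its argument "rows" is a list of rows, each a list of 7 numbers: the shift along the tool's x, y, z in cm, then the turn, a rotation vector about the tool's x, y, z in degrees, then the opening, from -1 (shut) to 1 (fully open). In form: [[tx, ty, tz, ax, ay, az, jaw], ...]. A call has 1 to 20 rows; each row shifts and turns the commanded pose from where the row before left it, along the tool's axes as they then stand; what a row does not reach is not made up. A row lasts 1/12 s, in which the tool goes at most 41.7 mm and 7.16 degrees, less where a joint would pass 70% of its speed; a pose out of reach is approached as far as the arm can. A call is refused whole if a number of a shift passes 4.17 or a number of a turn 7.16, either way. A call with a gripper value outside its range is refused whole. The fingers move at their own pace and stop on an object; the grip force is fixed at half the most. Time passes only in rows, so rows that do not move let the fingers close. It gives the time, the measured TCP pose, the force, the opening and the grip force at its end, in the units of the state.
- manip.state(): the state, without advancing time (a new reading comes with each control period).
- manip.grab_frame(name): name is "scene" or "top" or "wrist"; returns a dict with "img" (420x560x3 uint8, blue, green, red), "mtx" (3x3 intrinsics, pixels), "R" (3x3) and "t" (3): a world point X has camera coordinates R X + t. Camera axes: x right, y down, z forward; pixel columns grow to the right and rows downward; lengths in m; the calibration is good to about 2 mm. A picture is of the moment at which its call begins. There is no depth.
- manip.job_done(): hands the job in; it is judged then, once.
The state is a dict: "time": time; "joint_pos": joint angles; "joint_vel": joint speeds; "joint_efforts": joint torques, N m; "tool_pos": TCP position; "tool_rot": TCP orientation; "contact_force": force on the tool from outside, world axes, zero at the start; "ft_torque": the same for the moment, N m; "gripper_width": opening from 0.0 (shut) to 1.0 (fully open); "grasp_force": force on a finger pad.
Only numpy, scipy, OpenCV 4.12 (cv2) and the standard library are available. Lean on these libraries where they do the work, as an engineer would, in place of code of your own. Each camera call takes 0.05 s, during which the arm holds its last target. There are 200 camera calls.

### The job

I am putting the washed drinks dispenser back together. First set its red tap lever half open, diagonally between shut and open, so that it airs. Then take the wooden lid out of the drying rack, lower it upright onto the back rim of the tank so that its two steel knuckles sit in between the tank's three and the pin holes line up, and finish while still holding it there, still and upright, ready for me to push the pin through; be gentle with the hinge and do not knock or shift the mug, the tea box or the glass.

Things in the scene. Friction and masses are not known exactly. Their poses are not given: they have to be found in the camera images.
- tank: Drinks dispenser, fixed on the cold hob: white open tank 80 mm deep (x), 170 wide (y), 75 high. Origin under its middle, on the hob's glass (6 mm above the worktop); x points from the tap side to the hinge side, z up. At the back rim, in the gaps between its three knuckles, are two steel cradles with flared mouths (tallest part, 84 mm): a lid knuckle up to 5 mm too far forward or back slides in.
- tank_axis (a point): Middle of the tank's pin line, 48.5 mm behind its origin (+x), 75 mm above it; axes as the tank's, pin along y. Knuckles: tubes 14 mm outside, 7 mm inside, at y = -70 to -45, -15 to 15 and 45 to 70 mm. The cradles in the gaps leave 1.5 mm before and behind a lid knuckle, the gaps 2.5 mm at each end; a knuckle resting on the cradle's floor is 0.5 mm below the pin line.
- tap (a joint): Tap lever angle in rad about the vertical: 0 = shut (lever points along the tank's +y), pi/2 = fully open (lever points straight out from the tank, its -x); it turns anticlockwise seen from above as it opens; half open = 0.785. Light (0.06 N m), stays where it is left.
- tap_grip (a point): Top of the red tap lever, 12 mm from its vertical turning axis, 91.5 mm above the tank's underside; y points outwards along the lever. The axis is 90 mm in front (-x) of the tank's origin, 50 mm from its wall. The lever is an upright blade 9 mm thick, 24 mm tall, from 12 mm behind the axis to 44 mm beyond.
- rack: Grey drying rack, fixed on the worktop right of the hob: tray 128 by 170 mm with steel wire hoops up to 51 mm above its underside. Origin at the middle of its underside; y along the slots. The lid stands in the middle slot, 16.5 mm wide. Mind the wall cupboards: over the worktop right of the hob they begin 0.52 m up and 0.60 m ahead.
- lid: Loose wooden lid, 0.22 kg, standing upright in the rack: plate 12 mm thick (x), 140 mm wide (y), from 9 to 85 mm above the origin, both faces alike, either way round is right. Origin on its pin line, midway along it; y along the pin line, z up to the free edge. Two steel knuckles, tubes of 14 mm outside and 7 mm inside diameter, from 17.5 to 42.5 mm either side of the origin.
- lid_top (a point): Middle of the lid's free top edge, 85 mm above its pin line; axes as the lid's.
- mug: White mug, 98 mm tall, loose bystander on the right.
- tea_box: Dark tea box, 50 by 73 by 112 mm, loose bystander on the right.
- tumbler: Drinking glass, 81 mm wide, 91 mm tall, loose bystander on the right.

How it is judged:
On the way, in this order (a step that is already met when the one before it is completed fails the run):
1. the tap lever is set half open (value of joint tap between 0.665 and 0.905 rad and velocity of joint tap between -0.05 and 0.05 rad/s), for 0.3 s.
2. the lid is lifted out of the rack by the gripper (height (world z) of lid above 0.06 m and contact force between lid and the fingers above 2 N and contact force between lid and rack below 0.5 N), for 0.1 s.
At the end, for the whole second after the job is handed in: The tap lever stands half open (0.785 within 0.12 rad); the gripper still holds the lid upright (within 0.12 rad) and still, its pin line on the tank's pin line within 3 mm up or down and front or back, 4 mm along it, and parallel within 0.06 rad (value of joint tap between 0.665 and 0.905 rad and x of lid in the frame of tank_axis between -0.003 and 0.003 m and z of lid in the frame of tank_axis between -0.003 and 0.003 m and y of lid in the frame of tank_axis between -0.004 and 0.004 m and angle between the y axis of lid and the y axis of tank_axis, either way round below 0.06 rad and angle between lid's own z axis and vertical below 0.12 rad and linear speed of lid below 0.02 m/s and contact force between lid and the fingers above 2 N); the arm keeps its last pose, push and grip.
It fails at once if the lid is pressed hard onto the hinge (over 40 N) (contact force between lid and tank above 40 N).
It fails at once if the mug is shifted more than 30 mm (distance of mug from where it was at the start of the episode above 0.03 m).
It fails at once if the tea box is shifted more than 30 mm (distance of tea_box from where it was at the start of the episode above 0.03 m).
It fails at once if the glass is shifted more than 30 mm (distance of tumbler from where it was at the start of the episode above 0.03 m).
It also fails if it takes over 45 s, if anything falls off the work surface, if the arm or the gripper's body presses on something with over 40 N, if the wrist force passes 120 N, or if a joint passes its speed limit or range.

## Working session

There is one attempt and no reset: what is moved stays moved. The work goes in short steps, Python scripts to look and compute and a tool call to move; the robot and the scene stay as the last step left them, time stands still between calls to the robot, and variables do not carry over. Pictures are saved under pics/ and viewed, at most 10 in all, crops included, and the job is handed in when it is done.

Besides the shell and the picture viewer there is one more tool, called after "Request:" in YAML: its name, and indented under it one key for each argument. move_arm: Moves the arm, as the interface text tells. Its arguments: {"type":"object","properties":{"rows":{"type":"array","items":{"type":"array","items":{"type":"number"}}}},"required":["rows"]}

```bash
mkdir -p pics
python3 - <<'E'
from plant import manip
import cv2,pickle
print(manip.state(), manip.tip_reach)
d={}
for n in("scene","top","wrist"):
    f=manip.grab_frame(n); d[n]=f; cv2.imwrite(f"pics/{n}0.png",f["img"])
    print(n,f["mtx"].tolist(),(-f["R"].T@f["t"]).round(3),f["R"].round(3).tolist())
pickle.dump(d,open("f0.pkl","wb"))
E
```

```text
{'time': 0.0, 'joint_pos': array([ 1.14199675e+00,  5.33750865e-02,  1.61429224e+00,  5.20289467e-06,
        1.47596678e+00, -1.19032465e-01]), 'joint_vel': array([-1.46005973e-03, -1.26366175e-03, -1.78940832e-03, -9.45553889e-04,
        5.37715080e-06, -7.54548092e-04]), 'joint_efforts': array([-4.71520798e-04, -3.93687379e+01, -3.70174813e+01, -1.75153973e-04,
        6.99718090e-03, -4.64457145e-06]), 'tool_pos': array([0.19026943, 0.5946544 , 0.21315279]), 'tool_rot': array([-2.78603602e-04,  1.54265215e-01,  9.88028948e-01, -9.81974141e-04]), 'contact_force': array([0.49273561, 0.3155756 , 0.52753301]), 'ft_torque': array([ 0.02522477,  0.03334833, -0.08093756]), 'grasp_force': 0.0, 'gripper_width': 1.0020529339941167} 0.019
scene [[540.32797929229, 0.0, 290.0700701482339], [0.0, 540.32797929229, 206.64556932931598], [0.0, 0.0, 1.0]] [-0.574 -0.825  0.881] [[0.603, -0.797, 0.016], [-0.404, -0.323, -0.856], [0.688, 0.51, -0.517]]
top [[514.3296508748148, 0.0, 287.4260961504251], [0.0, 514.3296508748148, 211.189688148523], [0.0, 0.0, 1.0]] [ 0.179 -0.031  1.495] [[-0.012, -1.0, -0.008], [-0.982, 0.014, -0.187], [0.187, 0.005, -0.982]]
wrist [[299.0668553404882, 0.0, 280.4977379246786], [0.0, 299.0668553404882, 205.657387896826], [0.0, 0.0, 1.0]] [0.123 0.617 0.374] [[0.306, 0.952, -0.002], [0.913, -0.292, 0.284], [0.27, -0.089, -0.959]]
```

View pics/scene0.png

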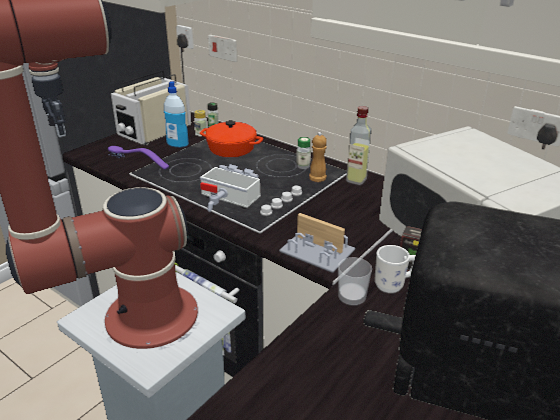

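View pics/top0.png

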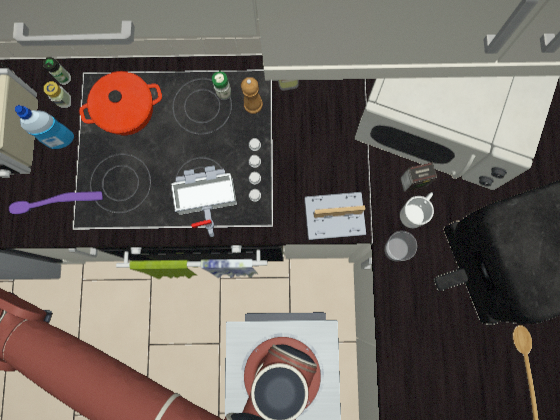

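The scene view shows the tank on the hob at (230,186) with the red lever at (208,187) and the lid in the rack at (320,232). In the top view the tank is at (205,192), the lever at (203,224) and the lid's edge runs (314,212)-(365,209). I'll zoom in on these next.

```bash
cat > h.py <<'E'
import numpy as np,cv2
def ray(f,uv):
    d=f["R"].T@np.linalg.inv(f["mtx"])@np.array([uv[0],uv[1],1.]); return -f["R"].T@f["t"],d
def onz(f,uv,z):
    c,d=ray(f,uv); return c+d*(z-c[2])/d[2]
def proj(f,X):
    p=f["mtx"]@(f["R"]@np.asarray(X,float)+f["t"]); return p[:2]/p[2]
def tri(f,uv,g,uw):
    c,d=ray(f,uv);e,k=ray(g,uw);d=d/np.linalg.norm(d);k=k/np.linalg.norm(k)
    s=np.linalg.lstsq(np.c_[d,-k],e-c,rcond=None)[0];a=c+d*s[0];b=e+k*s[1];return (a+b)/2,np.linalg.norm(a-b)
E
python3 - <<'E'
import pickle,cv2,numpy as np
d=pickle.load(open("f0.pkl","rb"))
a=cv2.resize(d["top"]["img"][155:245,155:385],None,fx=3.4,fy=3.4,interpolation=cv2.INTER_CUBIC)
b=cv2.resize(d["scene"]["img"][155:275,185:365],None,fx=2.4,fy=2.4,interpolation=cv2.INTER_CUBIC)
c=np.zeros((a.shape[0]+b.shape[0],max(a.shape[1],b.shape[1]),3),np.uint8);c[:a.shape[0],:a.shape[1]]=a;c[a.shape[0]:,:b.shape[1]]=b
print(c.shape,a.shape);cv2.imwrite("pics/z1.png",c)
E
```

```text
(594, 782, 3) (306, 782, 3)
```

View pics/z1.png

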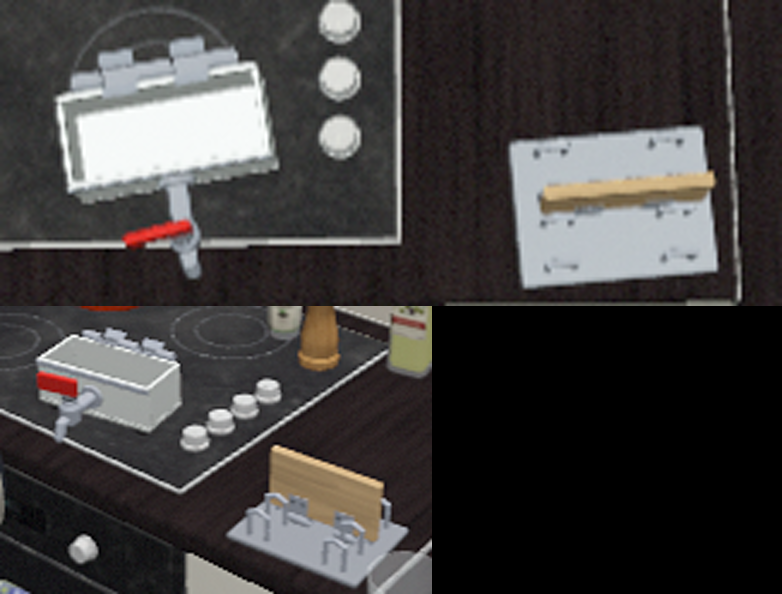

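The crop shows the tap shut, with the lever along the tank's left side, and the tank turned slightly. The lid stands in the middle slot with its edge along y. Next I'll measure all three with masks.

Run:
```python
import pickle,cv2,numpy as np
from h import *
d=pickle.load(open("f0.pkl","rb"));t=d["top"];s=d["scene"]
def big(m):
    n,l,st,_=cv2.connectedComponentsWithStats(m.astype(np.uint8)); i=1+st[1:,4].argmax(); return (l==i).astype(np.uint8),st[i]
def roi(img,x0,y0,x1,y1,f):
    h=cv2.cvtColor(img,cv2.COLOR_BGR2HSV).astype(int);m=f(h[...,0],h[...,1],h[...,2]);k=np.zeros(m.shape,bool);k[y0:y1,x0:x1]=1;return big(m&k)
red=lambda H,S,V:((H<8)|(H>172))&(S>150)&(V>80)
wood=lambda H,S,V:(H>8)&(H<28)&(S>50)&(V>110)
white=lambda H,S,V:(S<40)&(V>170)
for nm,r,f,z in(("red",(180,210,225,240),red,.0975),("wood",(300,190,385,230),wood,.095),("tank",(160,160,245,220),white,.081)):
    m,st=roi(t["img"],*r,f);c=cv2.findContours(m,0,2)[0];c=max(c,key=len)
    b=cv2.boxPoints(cv2.minAreaRect(c)); w=np.array([onz(t,p,z) for p in b])
    print(nm,st,b.round(1).tolist());print(w.round(4).tolist(),w.mean(0).round(4),np.linalg.norm(np.diff(w,axis=0),axis=1).round(4))
# lid top edge in scene: hull corners
m,st=roi(s["img"],280,200,365,260,wood);c=max(cv2.findContours(m,0,2)[0],key=len);a=cv2.approxPolyDP(c,3,True)[:,0];print("scene lid",a.tolist())
g=t["img"];
# rack mask
m,st=roi(t["img"],300,190,372,242,lambda H,S,V:(S<70)&(V>130));b=cv2.boxPoints(cv2.minAreaRect(max(cv2.findContours(m,0,2)[0],key=len)));w=np.array([onz(t,p,.012) for p in b]);print("rack",b.round(1).tolist(),w.round(3).tolist(),w.mean(0))
```

```text
red [191 220  20   8  83] [[190.60000610351562, 223.39999389648438], [209.60000610351562, 218.60000610351562], [210.8000030517578, 223.3000030517578], [191.8000030517578, 228.10000610351562]]
[[0.4148, 0.2442, 0.0975], [0.4274, 0.1918, 0.0975], [0.4142, 0.1884, 0.0975], [0.4016, 0.2407, 0.0975]] [0.4145 0.2163 0.0975] [0.0539 0.0137 0.0538]
wood [315 205  50  13 355] [[314.29998779296875, 209.3000030517578], [364.0, 204.89999389648438], [364.70001220703125, 212.8000030517578], [315.0, 217.1999969482422]]
[[0.4499, -0.0978, 0.095], [0.4604, -0.2358, 0.095], [0.4381, -0.2368, 0.095], [0.4276, -0.0992, 0.095]] [ 0.444  -0.1674  0.095 ] [0.1384 0.0223 0.138 ]
tank [ 172  167   63   53 1730] [[168.89999389648438, 173.39999389648438], [228.1999969482422, 163.5], [236.6999969482422, 214.10000610351562], [177.3000030517578, 223.89999389648438]]
[[0.5626, 0.3126, 0.081], [0.5892, 0.1439, 0.081], [0.4422, 0.119, 0.081], [0.4164, 0.2845, 0.081]] [0.5026 0.215  0.081 ] [0.1707 0.1492 0.1675]
scene lid [[298, 214], [297, 232], [312, 234], [313, 242], [323, 246], [325, 239], [331, 241], [341, 252], [343, 228]]
rack [[304.3999938964844, 196.3000030517578], [361.79998779296875, 191.1999969482422], [365.6000061035156, 234.1999969482422], [308.20001220703125, 239.3000030517578]] [[0.506, -0.073, 0.012], [0.518, -0.243, 0.012], [0.39, -0.249, 0.012], [0.378, -0.082, 0.012]] [ 0.44792237 -0.16198936  0.012     ]
```

Request:
move_arm:
  rows:
    - [0,0,-0.2,0,0,7,-0.2]
    - [0,0,-0.2,0,0,7,-0.2]
    - [0,0,-0.2,0,0,7,-0.2]
    - [0,0,-0.2,0,0,7,-0.2]
    - [0,0,-0.2,0,0,7,-0.2]
    - [0,0,-0.2,0,0,7,-0.2]
    - [0,0,-0.2,0,0,7,-0.2]
    - [0,0,-0.2,0,0,7,-0.2]
    - [0,0,-0.2,0,0,7,-0.2]

```text
time: 0.9
tool_pos: [0.1904, 0.595, 0.232]
tool_rot: [0.0, 0.65, 0.76, -0.0]
contact_force: [0.6, -0.0, 0.8]
gripper_width: 0.401
grasp_force: 0.0
```

Request:
move_arm:
  rows:
    - [-2,0.8,-0.1,0,0,0,-0.2]
    - [-3.5,1.45,-0.1,0,0,0,-0.2]
    - [-3.5,1.45,-0.1,0,0,0,-0.2]
    - [-3.5,1.45,-0.1,0,0,0,-0.2]
    - [-3.5,1.45,-0.1,0,0,0,-0.2]
    - [-3.5,1.45,-0.1,0,0,0,-0.2]
    - [-3.5,1.45,-0.1,0,0,0,-0.2]
    - [-3.5,1.45,-0.1,0,0,0,-0.2]
    - [-3.5,1.45,-0.1,0,0,0,-0.2]
    - [-3.5,1.45,-0.1,0,0,0,-0.2]
    - [-3.5,1.45,-0.1,0,0,0,-0.2]
    - [-3.5,1.45,-0.1,0,0,0,-0.2]
    - [-3.5,1.45,-0.1,0,0,0,-0.2]
    - [-2,0.8,-0.1,0,0,0,-0.2]
    - [0,0,0,0,0,0,-0.2]
    - [0,0,0,0,0,0,-0.2]

```text
time: 2.23
tool_pos: [0.4522, 0.171, 0.2461]
tool_rot: [-0.0, 0.649, 0.761, -0.0]
contact_force: [-0.3, 0.6, -0.0]
gripper_width: 0.402
grasp_force: 0.0
```

Run:
```python
from plant import manip
import cv2,pickle
f=manip.grab_frame("wrist"); pickle.dump((f,manip.state()),open("f1.pkl","wb"))
cv2.imwrite("pics/w1.png",cv2.resize(f["img"],None,fx=1.42,fy=1.42,interpolation=cv2.INTER_CUBIC)); s=manip.state();print(s["time"],s["tool_pos"],s["tool_rot"],(-f["R"].T@f["t"]))
```

```text
2.2833 [0.45173087 0.17178813 0.24604737] [-4.85927243e-04  6.48080110e-01  7.61571999e-01 -1.59145967e-04] [0.44217519 0.24217081 0.40634291]
```

View pics/w1.png

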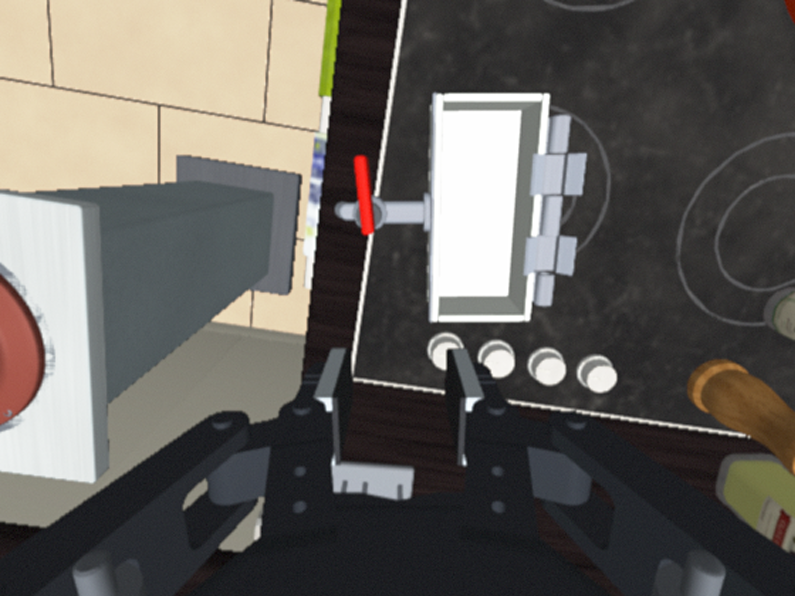

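The wrist view shows the lever at about (364,195), the tank rim corners at about (433,94), (549,94), (530,321) and (429,321), and the cradles at (558,174) and (550,255), in enlarged pixels. Next I'll measure these.

```bash
cat > m.py <<'E'
import pickle,sys
from h import *
def rect(m,f,z):
    n,l,st,_=cv2.connectedComponentsWithStats(m.astype(np.uint8));i=1+st[1:,4].argmax()
    c=max(cv2.findContours((l==i).astype(np.uint8),0,1)[0],key=len)
    w=np.array([onz(f,p,z)[:2] for p in c[:,0]]); (ctr,sz,a)=cv2.minAreaRect((w*1000).astype(np.float32))
    b=cv2.boxPoints((ctr,sz,a)); e=max((b[1]-b[0],b[2]-b[1]),key=np.linalg.norm)
    if e[1]<0:e=-e
    return st[i],np.array(ctr).round(1),np.array(sz).round(1),np.degrees(np.arctan2(-e[0],e[1])).round(2)
if __name__=="__main__":
    f,s=pickle.load(open("f1.pkl","rb"));h=cv2.cvtColor(f["img"],cv2.COLOR_BGR2HSV).astype(int);H,S,V=h[...,0],h[...,1],h[...,2]
    k=np.zeros(H.shape,bool);k[100:175,235:275]=1
    print("red",*rect(((H<8)|(H>172))&(S>120)&k,f,.0975))
    k[:]=0;k[55:235,290:400]=1
    for v in(185,200,215,225): print("white",v,*rect((S<25)&(V>v)&k,f,.081))
    for y in(80,130,170,210): print(y,f["img"][y,298:310].mean(1).astype(int),f["img"][y,365:415].mean(1).astype(int))
    r=f["img"][:,340].mean(1).astype(int);print(r[60:80],r[215:232])
E
python3 m.py
```

```text
red [248 108  16  59 619] [421.  218.6] [12.2 57.4] 13.27
white 185 [  303    66    94   161 10066] [520.  218.1] [ 97.4 169.8] 9.1
white 200 [ 303   66   94  160 9790] [519.7 218.7] [ 96.4 168.8] 9.29
white 215 [ 304   66   83  160 8569] [513.1 217.6] [ 81.5 168.7] 9.22
white 225 [ 304   66   83  160 8422] [513.2 217.6] [ 81.1 168.5] 9.11
80 [ 45  47  48  48  69  98 126 194 219 249 254 254] [255 238 151 113 115 116 116 116 117 115 118 118 116 117 113 142 227 254
 255 255 252 145  56  50  53  57  65  70  81  92  94  99 105 109 108 103
  90  83  74  65  53  50  53  53  50  49  51  51  52  53]
130 [ 55  59  58  74 105 134 189 219 248 254 254 253] [115 115 117 120 117 116 115 117 139 175 188 196 199 199 199 199 197 196
 201 202 202 203 199 200 201 201 201 203 204 197 150  96 117 180 190 188
 186 183 185 184 185 184 186 191 184 134  75  52  57  57]
170 [ 47  48  59  88 120 163 208 238 254 254 253 250] [118 117 117 115 119 144 177 189 197 199 198 198 199 198 198 202 203 203
 202 204 202 203 200 202 203 197 149  98 119 181 192 187 186 187 185 186
 185 185 189 192 181 107  52  49  56  58  69  86  87  67]
210 [ 49  48  75 109 127 191 226 253 255 255 241 163] [117 118 116 113 141 224 255 255 255 242 200 131 132 162 177 191 196 199
 196 195 196 200 194 151  83  52  56  53  54  50  52  54  55  52  52  52
  48  51  53  52  53  49  52  48  46  47  51  51  52  55]
[ 43  47  42  43  46 138 247 255 255 255 253 199 137 129 131 131 130 168
 245 255] [128 129 128 130 131 127 159 236 255 255 255 189  78  45  45  46  45]
```

The tank rim measures 81 x 169 mm with centre (0.513, 0.2176) and yaw 9.1°. The lever is 57 mm long, and both match the sizes given. Now I'll go over the lever, down and grip.

Request:
move_arm:
  rows:
    - [1.2,-0.5,0,0,0,-3,-0.2]
    - [1.2,-0.5,2,0,0,0,-0.2]
    - [1.2,-0.5,2,0,0,0,-0.2]
    - [1.25,-0.52,2,0,0,0,-0.2]
    - [0,0,2,0,0,0,-0.2]
    - [0,0,0,0,0,0,-0.2]
    - [0,0,0,0,0,0,-0.2]

```text
time: 2.87
tool_pos: [0.421, 0.216, 0.1653]
tool_rot: [-0.001, 0.627, 0.779, -0.001]
contact_force: [0.3, -0.2, 0.8]
gripper_width: 0.397
grasp_force: 0.0
```

Run:
```python
from plant import manip
import cv2,pickle
f=manip.grab_frame("wrist"); pickle.dump((f,manip.state()),open("f2.pkl","wb"))
cv2.imwrite("pics/w2.png",f["img"]); s=manip.state();print(s["time"],s["tool_pos"],s["tool_rot"])
```

```text
2.9167 [0.42224158 0.21598603 0.16694545] [1.87835182e-05 6.27045433e-01 7.78982682e-01 7.65085072e-05]
```

View pics/w2.png

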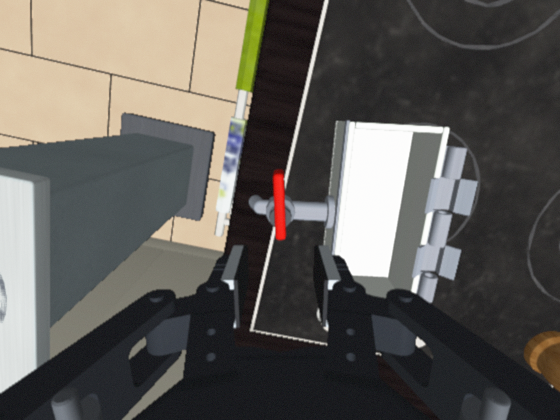

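The lever, at (280,205), is centred between the open jaws. Descend, close, turn about the axis, open and rise.

Request:
move_arm:
  rows:
    - [0,0,2,0,0,0,-0.2]
    - [0,0,2,0,0,0,-0.2]
    - [0,0,1.5,0,0,0,-0.2]
    - [0,0,1,0,0,0,-0.2]
    - [0,0,0,0,0,0,-0.2]
    - [0,0,0,0,0,0,-0.8]
    - [0,0,0,0,0,0,-1]
    - [0,0,0,0,0,0,-1]
    - [0,0,0,0,0,0,-1]
    - [0,0,0,0,0,0,-1]

```text
time: 3.75
tool_pos: [0.4231, 0.2154, 0.1023]
tool_rot: [0.0, 0.628, 0.779, 0.001]
contact_force: [-0.4, -0.0, 0.1]
gripper_width: 0.002
grasp_force: 0.0
```

Run:
```python
from plant import manip
import cv2,numpy as np
f=manip.grab_frame("wrist");g=manip.grab_frame("scene")
b=cv2.resize(g["img"][150:220,180:290],None,fx=4,fy=4)
c=np.zeros((700-0,560,3),np.uint8);c[:280,:440]=b;c[280:]=f["img"]
cv2.imwrite("pics/w3.png",c[:,:][:600+100][:, :][::1]if 0 else cv2.resize(c,(480,600)))
s=manip.state();print(s["tool_pos"],s["gripper_width"],s["grasp_force"],manip.tip_reach)
```

```text
[0.42277885 0.21531276 0.10184178] 0.0005843837498516306 0.0 0.019
```

View pics/w3.png

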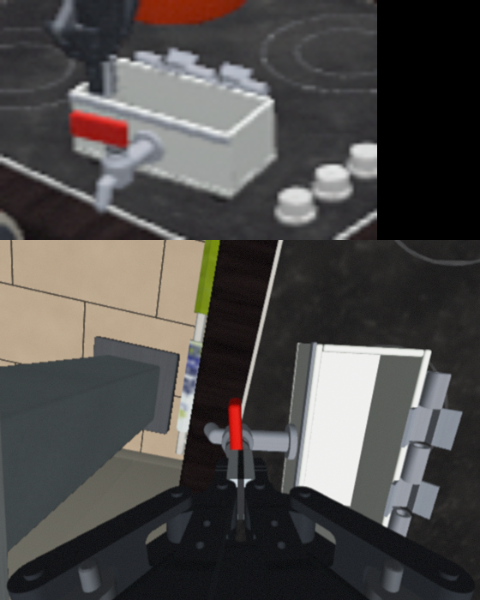

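The scene crop shows the shut fingertips just above or behind the lever at about (105,90). In the wrist view they lie over its inner end. I'll project the expected points to find out which.

Run:
```python
from plant import manip
from h import *
g=manip.grab_frame("scene");f=manip.grab_frame("wrist");T=manip.state()["tool_pos"]
for n,X in(("tip",T-[0,0,.019]),("tcp",T),("levtop12",[.4217,.215,.0975]),("axis",[.4242,.2033,.0975]),("levend",[.4242-.0091,.2033+.043,.0975]),("levin",[.4267,.1916,.0975])):
    a=proj(g,X); print(n,np.round((a-[180,150])*4*np.array([480/560,600/700])),np.round(proj(f,X)*[480/560,600/700]+[0,240]))
t=manip.grab_frame("top")
for fr,nm,r in((g,"scene",(150,220,180,230)),(t,"top",(205,240,180,225))):
    h=cv2.cvtColor(fr["img"],cv2.COLOR_BGR2HSV).astype(int);m=((h[...,0]<8)|(h[...,0]>172))&(h[...,1]>150)&(h[...,2]>70);k=np.zeros_like(m);k[r[0]:r[1],r[2]:r[3]]=1
    y,x=np.nonzero(m&k);print(nm,x.min(),x.max(),y.min(),y.max(),x.mean(),y.mean())
    for X in([.4242,.2033,.0975],[.4242-.0091,.2033+.043,.0975],[.4267,.1916,.0975],[.4267,.1916,.0735]):print(proj(fr,X).round(1))
```

```text
tip [104. 131.] [239. 440.]
tcp [103. 112.] [239. 451.]
levtop12 [102. 117.] [237. 448.]
axis [114. 120.] [237. 464.]
levend [ 72. 109.] [237. 403.]
levin [126. 123.] [237. 479.]
scene 200 229 150 192 214.1576086956522 174.89673913043478
[213.3 184.9]
[200.9 181.8]
[216.7 185.8]
[217.2 192.8]
top 211 211 226 226 211.0 226.0
[205.5 219.8]
[189.8 223.2]
[209.7 218.8]
[211.1 220.3]
```

Run:
```python
from plant import manip
import cv2,numpy as np
f=manip.grab_frame("wrist");g=manip.grab_frame("scene")
a=cv2.resize(g["img"][135:205,180:250],(560,560),interpolation=cv2.INTER_CUBIC)
b=cv2.resize(f["img"][120:360,220:323],(240,560),interpolation=cv2.INTER_CUBIC)
cv2.imwrite("pics/w4.png",np.hstack([a,b]))
s=manip.state();print(s["tool_pos"],s["gripper_width"],s["grasp_force"],s["contact_force"])
```

```text
[0.42249267 0.21524857 0.10138007] 0.0012506984239228863 0.0 [ 0.47876131 -1.03141549 -0.12618538]
```

View pics/w4.png

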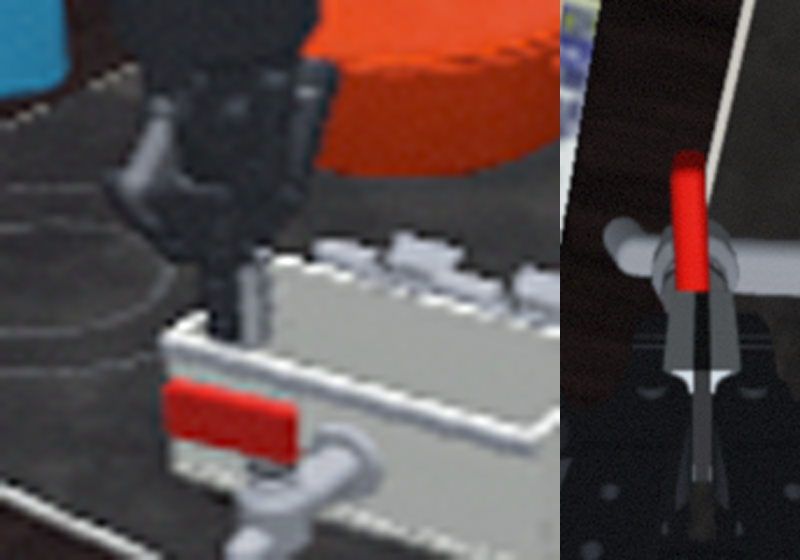

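Run:
```python
from plant import manip
from h import *
g=manip.grab_frame("scene");f=manip.grab_frame("wrist");T=manip.state()["tool_pos"]
xa=np.array([-.211,.977,0]);ya=np.array([.977,.211,0])
for z in(.083,.095,.105,.115,.125):
    X=np.array([T[0],T[1],z])
    print(z,[((proj(g,X+o)-[180,135])*8).round() for o in(-.011*xa,.011*xa)],((proj(f,X+.011*xa)-[220,120])*[2.33,2.333]).round(),((proj(f,X+.011*xa+.008*ya)-[220,120])*[2.33,2.333]).round())
```

```text
0.083 [array([267., 432.]), array([218., 419.])] [137. 228.] [166. 228.]
0.095 [array([266., 404.]), array([216., 391.])] [136. 243.] [168. 243.]
0.105 [array([264., 380.]), array([214., 368.])] [136. 258.] [169. 258.]
0.115 [array([263., 357.]), array([212., 344.])] [136. 274.] [171. 274.]
0.125 [array([261., 333.]), array([210., 320.])] [135. 292.] [173. 292.]
```

Both views put the shut fingertips at z of about 0.12, well above the lever top at 0.0975. I'll open, go lower in small steps and watch the force.

Request:
move_arm:
  rows:
    - [0,0,0,0,0,0,-0.2]
    - [0,0,0,0,0,0,-0.2]
    - [0,0,0,0,0,0,-0.2]
    - [0,0,0,0,0,0,-0.2]
    - [0,0,1,0,0,0,-0.2]
    - [0,0,1,0,0,0,-0.2]
    - [0,0,0,0,0,0,-0.2]

```text
time: 4.78
tool_pos: [0.4205, 0.2146, 0.0783]
tool_rot: [-0.001, 0.628, 0.779, -0.002]
contact_force: [-0.2, -0.8, -0.9]
gripper_width: 0.398
grasp_force: 0.0
```

Request:
move_arm:
  rows:
    - [0,0,0.5,0,0,0,-0.2]
    - [0,0,0.5,0,0,0,-0.2]
    - [0,0,0,0,0,0,-0.2]
    - [0,0,0,0,0,0,-0.7]
    - [0,0,0,0,0,0,-1]
    - [0,0,0,0,0,0,-1]
    - [0,0,0,0,0,0,-1]
    - [0,0,0,0,0,0,-1]

```text
time: 5.45
tool_pos: [0.4207, 0.2152, 0.0716]
tool_rot: [-0.002, 0.628, 0.778, -0.002]
contact_force: [-7.6, -1.8, 4.9]
gripper_width: 0.079
grasp_force: 60.4
```

Gripped at 60 N. Now turn 42° about the tap axis.

Request:
move_arm:
  rows:
    - [-0.01,-0.07,0,0,0,-3.5,-1]
    - [-0.01,-0.15,0,0,0,-7,-1]
    - [-0.01,-0.15,0,0,0,-7,-1]
    - [-0.01,-0.15,0,0,0,-7,-1]
    - [-0.01,-0.15,0,0,0,-7,-1]
    - [-0.01,-0.15,0,0,0,-7,-1]
    - [-0.01,-0.07,0,0,0,-3.5,-1]
    - [0,0,0,0,0,0,-1]
    - [0,0,0,0,0,0,-1]

```text
time: 6.2
tool_pos: [0.4131, 0.2103, 0.0716]
tool_rot: [-0.003, 0.307, 0.952, -0.001]
contact_force: [-9.8, -0.9, 6.7]
gripper_width: 0.079
grasp_force: 60.5
```

Request:
move_arm:
  rows:
    - [0,0,0,0,0,0,-0.2]
    - [0,0,0,0,0,0,-0.2]
    - [0,0,0,0,0,0,-0.2]
    - [0,0,-1,0,0,0,-0.2]
    - [0,0,-2,0,0,0,-0.2]
    - [0,0,-3,0,0,0,-0.2]
    - [0,0,-3,0,0,0,-0.2]
    - [0,0,-3,0,0,0,-0.2]
    - [0,0,-3,0,0,0,-0.2]
    - [0,0,-2,0,0,0,-0.2]
    - [0,0,0,0,0,0,-0.2]
    - [0,0,0,0,0,0,-0.2]

```text
time: 7.2
tool_pos: [0.4163, 0.2106, 0.2437]
tool_rot: [0.002, 0.307, 0.952, 0.001]
contact_force: [0.5, -0.7, -0.6]
gripper_width: 0.392
grasp_force: 0.0
```

Run:
```python
from plant import manip
from m import *
f=manip.grab_frame("wrist");s=manip.state();print(s["time"],s["tool_pos"],s["tool_rot"].round(3))
h=cv2.cvtColor(f["img"],cv2.COLOR_BGR2HSV).astype(int);H,S,V=h[...,0],h[...,1],h[...,2]
m=((H<8)|(H>172))&(S>120);k=np.zeros_like(m)
for X in([.4242,.2033,.0975],[.4242-.035,.2033+.025,.0975]):print(proj(f,X))
u,v=proj(f,[.413,.2128,.0975]).astype(int);k[max(v-60,0):v+60,max(u-60,0):u+60]=1
print("red",*rect(m&k,f,.0975),"want dir 54.1, ctr",424.2-16*.81,203.3+16*.586)
```

```text
7.25 [0.41537905 0.21025709 0.24161876] [0.    0.307 0.952 0.   ]
[278.27989283 197.10111533]
[277.99755067 156.29533948]
red [273 153  11  56 523] [410.2 213.2] [10.3 58.4] 54.34 want dir 54.1, ctr 411.24 212.67600000000002
```

The tap is at about 45°. Now over to the lid, turning to its direction.

Request:
move_arm:
  rows:
    - [0,0,0,0,0,7.1,0]
    - [0,0,0,0,0,7.1,0]
    - [0,0,0,0,0,7.1,0]
    - [0,0,0,0,0,7.1,0]
    - [0,0,0,0,0,7.1,0]
    - [0,0,0,0,0,7.1,0]
    - [0,0,0,0,0,7.1,0]

```text
time: 7.83
tool_pos: [0.4142, 0.2099, 0.2389]
tool_rot: [-0.001, 0.681, 0.733, -0.002]
contact_force: [-0.1, 0.9, -0.0]
gripper_width: 0.501
grasp_force: 0.0
```

Request:
move_arm:
  rows:
    - [-2,0,0,0,0,0,0]
    - [-4,-0.06,0,0,0,0,0]
    - [-4,-0.06,0,0,0,0,0]
    - [-4,-0.06,0,0,0,0,0]
    - [-4,-0.06,0,0,0,0,0]
    - [-4,-0.06,0,0,0,0,0]
    - [-4,-0.06,0,0,0,0,0]
    - [-4,-0.06,0,0,0,0,0]
    - [-4,-0.06,0,0,0,0,0]
    - [-4,-0.06,0,0,0,0,0]
    - [-4,-0.06,0,0,0,0,0]
    - [0,0,0,0,0,0,0]
    - [0,0,0,0,0,0,0]
    - [0,0,0,0,0,0,0]

```text
time: 9.0
tool_pos: [0.4419, -0.2083, 0.2395]
tool_rot: [-0.002, 0.679, 0.734, -0.0]
contact_force: [-0.7, -0.1, -0.0]
gripper_width: 0.499
grasp_force: 0.0
```

Run:
```python
from plant import manip
from m import *
f=manip.grab_frame("wrist");s=manip.state();print(s["time"],s["tool_pos"],s["tool_rot"].round(4))
pickle.dump((f,s),open("f3.pkl","wb"));cv2.imwrite("pics/w5.png",f["img"])
h=cv2.cvtColor(f["img"],cv2.COLOR_BGR2HSV).astype(int);H,S,V=h[...,0],h[...,1],h[...,2]
print(proj(f,[.444,-.167,.095]))
for v in(100,150,190):print(v,*rect((H>8)&(H<28)&(S>50)&(V>v),f,.1))
```

```text
9.05 [ 0.44215045 -0.20782219  0.23996307] [-1.300e-03  6.782e-01  7.348e-01 -1.000e-04]
[284.912541   149.51062075]
100 [ 286   74   15  145 1819] [ 451.9 -167.2] [ 12.9 140.6] 4.21
150 [ 286   74   15  145 1790] [ 451.9 -167.2] [ 12.9 140.6] 4.21
190 [ 287   74   14  144 1673] [ 452.3 -166.6] [ 11.6 139.5] 4.16
```

View pics/w5.png

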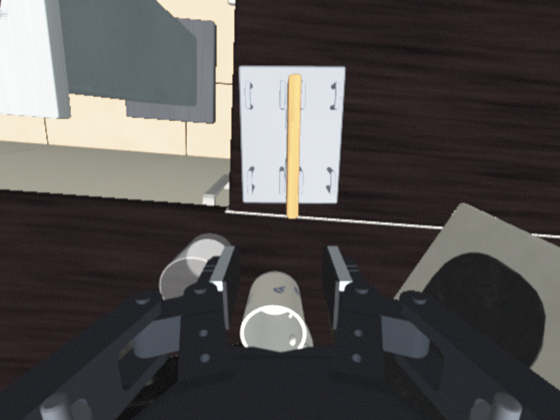

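The wrist view shows the lid edge at (294,145), centre (0.452, -0.167), yaw 4.2°. It measures 140.6 x 12.9 mm against 140 x 12 given. The tip spacing confirms that the fingertips stand higher than the TCP reading. Go above the lid and part-way down, then check.

Request:
move_arm:
  rows:
    - [1,0.3,0,0,0,0.4,0]
    - [2,0.6,0,0,0,0,0]
    - [1,0.38,0,0,0,0,0]
    - [0,0,3,0,0,0,0]
    - [0,0,3,0,0,0,0]
    - [0,0,3,0,0,0,0]
    - [0,0,3,0,0,0,0]
    - [0,0,2,0,0,0,0]
    - [0,0,0,0,0,0,0]
    - [0,0,0,0,0,0,0]

```text
time: 9.88
tool_pos: [0.4517, -0.1666, 0.1004]
tool_rot: [-0.001, 0.68, 0.733, -0.0]
contact_force: [0.2, -0.4, 0.8]
gripper_width: 0.498
grasp_force: 0.0
```

Run:
```python
from plant import manip
from m import *
f=manip.grab_frame("wrist");s=manip.state();print(s["time"],s["tool_pos"],s["tool_rot"].round(4),s["contact_force"])
pickle.dump((f,s),open("f4.pkl","wb"));g=manip.grab_frame("scene")
a=cv2.resize(g["img"][180:270,270:380],(488,400),interpolation=cv2.INTER_CUBIC);b=cv2.resize(f["img"][60:340,170:390],(314,400))
cv2.imwrite("pics/w6.png",np.hstack([a,b]))
h=cv2.cvtColor(f["img"],cv2.COLOR_BGR2HSV).astype(int);H,S,V=h[...,0],h[...,1],h[...,2]
for z in(.095,.1,.105):print(z,*rect((H>8)&(H<28)&(S>50)&(V>100),f,z))
```

```text
9.9333 [ 0.4529886  -0.16750208  0.10227477] [4.000e-04 6.805e-01 7.328e-01 1.000e-04] [-0.11126006  0.47606246  0.91816013]
0.095 [ 268  121   23  228 4763] [ 452.4 -170. ] [ 12.9 146.9] 3.89
0.1 [ 268  121   23  228 4763] [ 452.3 -167.7] [ 12.5 142.5] 3.89
0.105 [ 268  121   23  228 4763] [ 452.1 -165.5] [ 12.1 138. ] 3.89
```

View pics/w6.png

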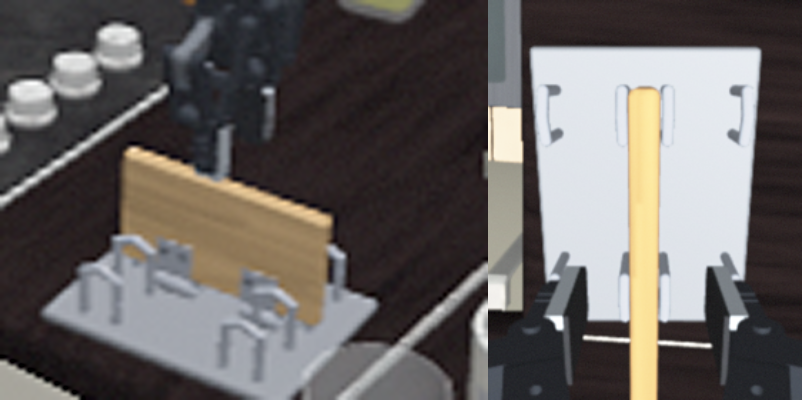

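The lid top is centred between the jaws (lid at about (643,300), jaws at 585 and 712), and nothing sits under the fingers. Descend 42 mm and grip.

Request:
move_arm:
  rows:
    - [0,0,1,0,0,0,0]
    - [0,0,1,0,0,0,0]
    - [0,0,1,0,0,0,0]
    - [0,0,0.8,0,0,0,0]
    - [0,0,0.4,0,0,0,0]
    - [0,0,0,0,0,0,0]
    - [0,0,0,0,0,0,-0.5]
    - [0,0,0,0,0,0,-1]
    - [0,0,0,0,0,0,-1]
    - [0,0,0,0,0,0,-1]
    - [0,0,0,0,0,0,-1]

```text
time: 10.9
tool_pos: [0.4528, -0.1683, 0.06]
tool_rot: [0.0, 0.681, 0.732, -0.0]
contact_force: [-1.4, -1.1, 2.9]
gripper_width: 0.131
grasp_force: 58.9
```

Request:
move_arm:
  rows:
    - [0,0,-0.5,0,0,0,-1]
    - [0,0,-1,0,0,0,-1]
    - [0,0,-1,0,0,0,-1]
    - [0,0,-1,0,0,0,-1]
    - [0,0,-1.5,0,0,0,-1]
    - [0,0,-2,0,0,0,-1]
    - [0,0,-2,0,0,0,-1]
    - [0,0,-2,0,0,0,-1]
    - [0,0,-2,0,0,0,-1]
    - [0,0,-1,0,0,0,-1]
    - [0,0,0,0,0,0,-1]
    - [0,0,0,0,0,0,-1]

```text
time: 11.9
tool_pos: [0.4527, -0.1681, 0.2]
tool_rot: [0.001, 0.681, 0.732, 0.0]
contact_force: [-0.2, 0.4, -2.9]
gripper_width: 0.127
grasp_force: 58.5
```

Run:
```python
from plant import manip
from m import *
f=manip.grab_frame("wrist");g=manip.grab_frame("scene");t=manip.grab_frame("top");s=manip.state();print(s["time"],s["tool_pos"],s["tool_rot"].round(4),s["contact_force"],s["gripper_width"],s["grasp_force"])
pickle.dump((f,g,t,s),open("f5.pkl","wb"))
def wood(i):
    h=cv2.cvtColor(i,cv2.COLOR_BGR2HSV).astype(int);return (h[...,0]>8)&(h[...,0]<28)&(h[...,1]>50)&(h[...,2]>100)
# wrist: top face
for z in(.23,.235,.24,.245):print(z,*rect(wood(f["img"]),f,z))
m=wood(g["img"]);k=np.zeros_like(m);u,v=proj(g,[.453,-.168,.2]).astype(int);k[v-50:v+50,u-60:u+60]=1;m&=k
n,l,st,_=cv2.connectedComponentsWithStats(m.astype(np.uint8));i=1+st[1:,4].argmax();print(st[i]);c=max(cv2.findContours((l==i).astype(np.uint8),0,2)[0],key=len);print(cv2.approxPolyDP(c,3,True)[:,0].tolist())
for z in(.155+.009,.155+.085):
  for y in(-.07,.07): print(z,y,proj(g,[.453-.073*y,-.168+.997*y,z]))
```

```text
12.05 [ 0.45159903 -0.16753099  0.1975824 ] [-1.500e-03  6.810e-01  7.322e-01 -3.000e-04] [ 0.57903803  0.0065668  -1.47658538] 0.12970912449698047 58.54551672935486
0.23 [ 266  118   30  235 6450] [ 453.1 -156. ] [ 13.6 119.3] 4.11
0.235 [ 266  118   30  235 6450] [ 452.9 -153.7] [ 13.1 114.7] 4.11
0.24 [ 266  118   30  235 6450] [ 452.7 -151.4] [ 12.6 110.1] 4.11
0.245 [ 266  118   30  235 6450] [ 452.5 -149.1] [ 12.1 105.5] 4.11
[ 299  168   50   41 1103]
[[299, 168], [299, 193], [306, 195], [309, 188], [316, 192], [318, 200], [326, 202], [330, 195], [336, 198], [335, 205], [346, 206], [347, 181], [327, 175], [327, 183], [321, 187], [317, 184], [317, 173]]
0.164 -0.07 [346.26963689 209.31411327]
0.164 0.07 [299.83040253 193.88445335]
0.24 -0.07 [348.4009844  183.17336465]
0.24 0.07 [300.56613507 168.50669515]
```

The lid is held and lifted, and the scene projections agree to a few mm. Carry it high to above the hinge and turn 5°.

Request:
move_arm:
  rows:
    - [1.74,0.62,0,0,0,0,-1]
    - [3.48,1.24,0,0,0,0,-1]
    - [3.48,1.24,0,0,0,0,-1]
    - [3.48,1.24,0,0,0,0,-1]
    - [3.48,1.24,0,0,0,0,-1]
    - [3.48,1.24,0,0,0,0,-1]
    - [3.48,1.24,0,0,0,0,-1]
    - [3.48,1.24,0,0,0,0,-1]
    - [3.48,1.24,0,0,0,0,-1]
    - [3.48,1.24,0,0,0,0,-1]
    - [3.48,1.24,0,0,0,0,-1]
    - [1.74,0.62,0,0,0,0,-1]
    - [0,0,0,0,0,-2.5,-1]
    - [0,0,0,0,0,-2.5,-1]
    - [0,0,0,0,0,0,-1]
    - [0,0,0,0,0,0,-1]
    - [0,0,0,0,0,0,-1]

```text
time: 13.47
tool_pos: [0.5604, 0.2233, 0.1984]
tool_rot: [-0.0, 0.649, 0.761, -0.001]
contact_force: [-0.3, 0.6, -2.5]
gripper_width: 0.125
grasp_force: 58.8
```

Run:
```python
from plant import manip
from m import *
f2=pickle.load(open("f2.pkl","rb"))[0];h=cv2.cvtColor(f2["img"],cv2.COLOR_BGR2HSV).astype(int);k=np.zeros(h.shape[:2],bool);k[100:300,325:460]=1
print("tank f2",*rect((h[...,1]<25)&(h[...,2]>225)&k,f2,.081))
f=manip.grab_frame("wrist");g=manip.grab_frame("scene");P=np.mean([manip.state()["tool_pos"]],0);s=manip.state();print(s["time"],P,s["tool_rot"].round(4),s["contact_force"],s["grasp_force"])
pickle.dump((f,g,s),open("f6.pkl","wb"))
a=cv2.resize(g["img"][125:215,190:290],(430,387),interpolation=cv2.INTER_CUBIC);b=cv2.resize(f["img"][60:340,150:410],(360,387))
cv2.imwrite("pics/w7.png",np.hstack([a,b]))
h=cv2.cvtColor(f["img"],cv2.COLOR_BGR2HSV).astype(int);m=(h[...,0]>8)&(h[...,0]<28)&(h[...,1]>50)&(h[...,2]>100)
for z in(.238,.242):print(*rect(m,f,z))
ctr=np.array([.5131,.2176]);th=np.radians(9.13);R=np.array([[np.cos(th),-np.sin(th)],[np.sin(th),np.cos(th)]])
for y in(-.07,-.045,-.015,.015,.045,.07):
    X=np.r_[ctr+R@[.0485,y],.088];print(y,"wrist crop",((proj(f,X)-[150,60])*[360/260,387/280]).round(),"scene crop",((proj(g,X)-[190,125])*4.3).round())
```

```text
tank f2 [ 335  122  114  155 9261] [510.3 234.9] [ 79.4 133.8] 9.32
13.5667 [0.56063458 0.22324973 0.19897628] [-2.000e-04  6.489e-01  7.609e-01 -3.000e-04] [ 0.09058654  0.47774991 -1.45607   ] 58.820600509643555
[    0     0   130   148 17560] [466.9 295.4] [58.7 50.7] -81.0
[    0     0   130   148 17560] [469.7 295.3] [56.7 49. ] -81.0
-0.07 wrist crop [181. 281.] scene crop [289. 212.]
-0.045 wrist crop [181. 249.] scene crop [260. 205.]
-0.015 wrist crop [180. 208.] scene crop [226. 195.]
0.015 wrist crop [180. 165.] scene crop [192. 186.]
0.045 wrist crop [180. 119.] scene crop [158. 177.]
0.07 wrist crop [180.  79.] scene crop [130. 170.]
```

View pics/w7.png

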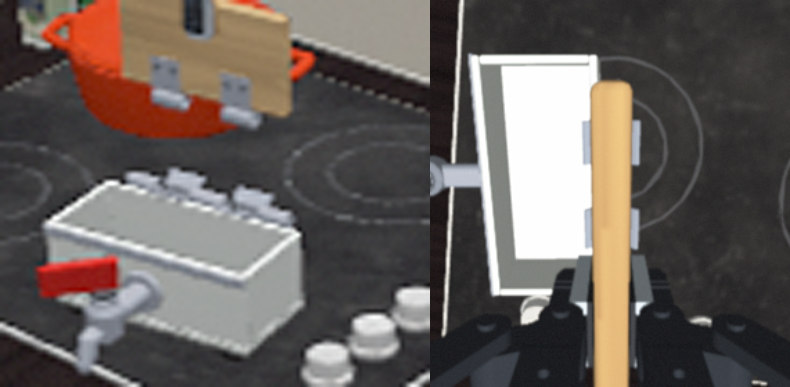

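The scene crop shows the lid hanging upright over the hinge with its knuckles at about (170,97) and (240,117), and the cradles at (187,187) and (255,207). The wrist crop shows the lid edge centred over both cradles. I'll now measure the remaining offset numerically.

```bash
cat > lid.py <<'E'
from m import *
ctr=np.array([.5131,.2176]);th=np.radians(9.13);R=np.array([[np.cos(th),-np.sin(th)],[np.sin(th),np.cos(th)]])
def lid(f,ztop):
    h=cv2.cvtColor(f["img"],cv2.COLOR_BGR2HSV).astype(int);m=(h[...,0]>8)&(h[...,0]<28)&(h[...,1]>50)&(h[...,2]>100)
    k=np.zeros_like(m);k[70:330,240:330]=1;m&=k
    n,l,st,_=cv2.connectedComponentsWithStats(m.astype(np.uint8));l=l==1+st[1:,4].argmax()
    ys,xs=np.nonzero(l);y0=ys.min();P=[]
    for y in range(y0+15,y0+120,5):
        r=xs[ys==y];P.append([onz(f,(r.min()-.5+.5,y),ztop)[:2],onz(f,(r.max()+.5,y),ztop)[:2]])
    P=(np.array(P)-ctr)@R-[.0485,0]   # tank_axis frame
    c=np.polyfit(P[:,:,1].mean(1),P[:,:,0].mean(1),1)
    e=(onz(f,(xs[ys<=y0+3].mean(),y0-.5),ztop)[:2]-ctr)@R
    w=(P[:,1,0]-P[:,0,0]).mean()
    print("ztop %.3f x_at_mid %.1f slope %.2fdeg farend-70 %.1f width %.1f mm"%(ztop,c[1]*1e3,-np.degrees(c[0]),e[1]*1e3-70,w*1e3))
if __name__=="__main__":
    f,g,s=pickle.load(open("f6.pkl","rb"))
    for z in(.236,.24,.244):lid(f,z)
    T=s["tool_pos"]
    for zp in(.152,.155,.158,.161):
      for y in(-.03,.03):
        X=np.r_[ctr+R@[.0485,y],zp];print(zp,y,((proj(g,X)-[190,125])*4.3).round(1))
    h=cv2.cvtColor(g["img"],cv2.COLOR_BGR2HSV).astype(int);m=(h[...,0]>8)&(h[...,0]<28)&(h[...,1]>50)&(h[...,2]>100)
    k=np.zeros_like(m);k[110:156,215:261]=1;m&=k;n,l,st,_=cv2.connectedComponentsWithStats(m.astype(np.uint8));i=1+st[1:,4].argmax();c=max(cv2.findContours((l==i).astype(np.uint8),0,2)[0],key=len);print(st[i],cv2.approxPolyDP(c,2,True)[:,0].tolist())
    for z in(.009,.085):
      for y in(-.07,.07): print(z,y,proj(g,np.r_[ctr+R@[.0485-.006,y],.155+z]).round(1))
E
python3 lid.py
```

```text
ztop 0.236 x_at_mid 0.5 slope -0.11deg farend-70 -0.1 width 12.0 mm
ztop 0.240 x_at_mid 0.5 slope -0.11deg farend-70 -0.1 width 11.6 mm
ztop 0.244 x_at_mid 0.5 slope -0.11deg farend-70 -0.1 width 11.2 mm
0.152 -0.03 [240.6 121.3]
0.152 0.03 [171.1 103.7]
0.155 -0.03 [240.5 117.5]
0.155 0.03 [170.9  99.9]
0.158 -0.03 [240.4 113.7]
0.158 0.03 [170.7  96.2]
0.161 -0.03 [240.3 110. ]
0.161 0.03 [170.5  92.5]
[217 120  41  32 779] [[217, 120], [218, 142], [224, 143], [224, 138], [228, 137], [232, 139], [233, 146], [240, 148], [240, 142], [244, 141], [249, 144], [249, 150], [257, 150], [256, 128], [239, 125], [240, 133], [237, 135], [231, 130], [231, 122]]
0.009 -0.07 [255.9 153.2]
0.009 0.07 [218.  143.7]
0.085 -0.07 [255.5 130.1]
0.085 0.07 [216.7 121.1]
```

The lid is within 0.5 mm of the hinge line and 0.1° of parallel, with its pin line about 75 mm above the target. Lower it.

Request:
move_arm:
  rows:
    - [0,-0.05,0.5,0,0,0,-1]
    - [0,0,1,0,0,0,-1]
    - [0,0,1,0,0,0,-1]
    - [0,0,1,0,0,0,-1]
    - [0,0,1,0,0,0,-1]
    - [0,0,0.5,0,0,0,-1]
    - [0,0,0.3,0,0,0,-1]
    - [0,0,0,0,0,0,-1]
    - [0,0,0,0,0,0,-1]

```text
time: 14.32
tool_pos: [0.5605, 0.2236, 0.1465]
tool_rot: [0.0, 0.648, 0.761, 0.0]
contact_force: [-0.8, -0.2, -1.3]
gripper_width: 0.132
grasp_force: 58.8
```

Run:
```python
from plant import manip
from lid import *
f=manip.grab_frame("wrist");s=manip.state();print(s["tool_pos"],s["tool_rot"],s["contact_force"]);lid(f,.19)
```

```text
[0.56073804 0.2236844  0.14699482] [3.02752849e-04 6.48452563e-01 7.61254889e-01 4.18808366e-04] [ 0.07598951 -1.03364049 -0.84197626]
ztop 0.190 x_at_mid 0.5 slope -0.00deg farend-70 0.2 width 11.3 mm
```

Request:
move_arm:
  rows:
    - [0,0,0.2,0,0,0,-1]
    - [0,0,0.3,0,0,0,-1]
    - [0,0,0.3,0,0,0,-1]
    - [0,0,0.3,0,0,0,-1]
    - [0,0,0.3,0,0,0,-1]
    - [0,0,0,0,0,0,-1]
    - [0,0,0,0,0,0,-1]

```text
time: 14.95
tool_pos: [0.5601, 0.2235, 0.1319]
tool_rot: [-0.0, 0.648, 0.761, -0.0]
contact_force: [-0.7, -1.0, -2.1]
gripper_width: 0.124
grasp_force: 58.8
```

Request:
move_arm:
  rows:
    - [0,0,0.2,0,0,0,-1]
    - [0,0,0.1,0,0,0,-1]
    - [0,0,0,0,0,0,-1]
    - [0,0,0,0,0,0,-1]

```text
time: 15.28
tool_pos: [0.5603, 0.2236, 0.1294]
tool_rot: [-0.0, 0.648, 0.761, -0.0]
contact_force: [-0.5, 0.1, -2.5]
gripper_width: 0.129
grasp_force: 58.8
```

Request:
move_arm:
  rows:
    - [0,0,0.1,0,0,0,-1]
    - [0,0,0.1,0,0,0,-1]
    - [0,0,0,0,0,0,-1]
    - [0,0,0,0,0,0,-1]

```text
time: 15.62
tool_pos: [0.5602, 0.2235, 0.1273]
tool_rot: [-0.0, 0.648, 0.761, -0.0]
contact_force: [-0.1, 0.6, -2.7]
gripper_width: 0.127
grasp_force: 58.8
```

Request:
move_arm:
  rows:
    - [0,0,0.1,0,0,0,-1]
    - [0,0,0,0,0,0,-1]
    - [0,0,0,0,0,0,-1]

```text
time: 15.87
tool_pos: [0.5603, 0.2235, 0.1263]
tool_rot: [-0.0, 0.648, 0.761, -0.0]
contact_force: [-0.1, 0.5, -2.5]
gripper_width: 0.126
grasp_force: 58.8
```

Request:
move_arm:
  rows:
    - [0,0,0.1,0,0,0,-1]
    - [0,0,0,0,0,0,-1]
    - [0,0,0,0,0,0,-1]

```text
time: 16.12
tool_pos: [0.5603, 0.2236, 0.1253]
tool_rot: [-0.0, 0.648, 0.761, -0.0]
contact_force: [0.9, 0.2, -1.2]
gripper_width: 0.128
grasp_force: 58.8
```

Request:
move_arm:
  rows:
    - [0,0,0.1,0,0,0,-1]
    - [0,0,0,0,0,0,-1]
    - [0,0,0,0,0,0,-1]

```text
time: 16.37
tool_pos: [0.5603, 0.2235, 0.1243]
tool_rot: [-0.0, 0.648, 0.761, -0.0]
contact_force: [-0.1, 0.3, -1.5]
gripper_width: 0.124
grasp_force: 58.8
```

Request:
move_arm:
  rows:
    - [0,0,0.1,0,0,0,-1]
    - [0,0,0,0,0,0,-1]
    - [0,0,0,0,0,0,-1]

```text
time: 16.62
tool_pos: [0.5603, 0.2235, 0.1233]
tool_rot: [-0.0, 0.648, 0.761, -0.0]
contact_force: [0.2, -1.0, -2.0]
gripper_width: 0.132
grasp_force: 58.8
```

Request:
move_arm:
  rows:
    - [0,0,0.1,0,0,0,-1]
    - [0,0,0,0,0,0,-1]
    - [0,0,0,0,0,0,-1]

```text
time: 16.87
tool_pos: [0.5602, 0.2236, 0.1223]
tool_rot: [-0.0, 0.648, 0.761, -0.0]
contact_force: [-0.4, -0.3, -2.1]
gripper_width: 0.131
grasp_force: 58.8
```

Request:
move_arm:
  rows:
    - [0,0,0.1,0,0,0,-1]
    - [0,0,0,0,0,0,-1]
    - [0,0,0,0,0,0,-1]

```text
time: 17.12
tool_pos: [0.5605, 0.2236, 0.1216]
tool_rot: [0.0, 0.648, 0.761, 0.0]
contact_force: [0.7, 0.2, -1.5]
gripper_width: 0.128
grasp_force: 59.0
```

Request:
move_arm:
  rows:
    - [0,0,0.1,0,0,0,-1]
    - [0,0,0,0,0,0,-1]
    - [0,0,0,0,0,0,-1]

```text
time: 17.37
tool_pos: [0.5606, 0.2237, 0.1215]
tool_rot: [0.0, 0.648, 0.761, 0.0]
contact_force: [-2.1, -0.1, 4.5]
gripper_width: 0.128
grasp_force: 59.8
```

Run:
```python
from plant import manip
from lid import *
f=manip.grab_frame("wrist");g=manip.grab_frame("scene");s=manip.state();print(s["tool_pos"],s["contact_force"],s["ft_torque"]);lid(f,.166)
im=g["img"];h=cv2.cvtColor(im,cv2.COLOR_BGR2HSV).astype(int);m=((h[...,0]>8)&(h[...,0]<28)&(h[...,1]>50)&(h[...,2]>100)).astype(np.uint8)
for z in(.163,.166,.169): print(z,[proj(g,np.r_[ctr+R@[.0485+dx,y],z]).round(1).tolist() for y in(-.065,.065) for dx in(-.006,.006)])
for y in(-.065,.065):
    u,v=proj(g,np.r_[ctr+R@[.0485,y],.166]);u=int(round(u));col=im[int(v)-6:int(v)+6,u].astype(int);print(u,int(v)-6,col.tolist())
```

```text
[0.56066706 0.22367446 0.12154882] [-1.80294042 -0.34684179  5.37310258] [-0.11987061  0.53793827  0.04259176]
ztop 0.166 x_at_mid 0.8 slope 0.08deg farend-70 0.2 width 11.2 mm
0.163 [[254.5, 153.1], [256.6, 151.7], [219.3, 144.3], [221.4, 142.9]]
0.166 [[254.5, 152.3], [256.5, 150.8], [219.3, 143.4], [221.4, 142.1]]
0.169 [[254.5, 151.4], [256.5, 149.9], [219.2, 142.5], [221.4, 141.2]]
256 145 [[62, 60, 56], [65, 63, 63], [69, 69, 69], [71, 71, 73], [77, 75, 76], [73, 71, 71], [98, 127, 152], [142, 189, 220], [103, 140, 167], [90, 124, 148], [96, 128, 155], [94, 129, 154]]
220 136 [[36, 77, 228], [36, 76, 228], [34, 76, 228], [34, 79, 230], [35, 76, 222], [30, 69, 217], [35, 64, 155], [149, 193, 218], [127, 167, 193], [93, 126, 149], [91, 123, 145], [93, 126, 149]]
```

The lid is seated: the descent stopped with about 7 N of contact, and the top edge height is about 0.166, as expected on the cradle floor. I'll ease off slightly, let it settle and hand in.

Request:
move_arm:
  rows:
    - [0,0,-0.05,0,0,0,-1]
    - [0,0,0,0,0,0,-1]
    - [0,0,0,0,0,0,-1]
    - [0,0,0,0,0,0,-1]
    - [0,0,0,0,0,0,-1]
    - [0,0,0,0,0,0,-1]

```text
time: 17.97
tool_pos: [0.5606, 0.2237, 0.1215]
tool_rot: [0.0, 0.648, 0.761, 0.0]
contact_force: [-1.3, -0.3, 5.8]
gripper_width: 0.132
grasp_force: 59.8
```

Run:
```python
from plant import manip
from lid import *
f=manip.grab_frame("wrist");s=manip.state();print(s["tool_pos"],s["tool_rot"],s["contact_force"],s["grasp_force"]);lid(f,.166)
print(manip.job_done())
```

```text
[0.560595   0.22367485 0.12152968] [1.76202949e-04 6.48440554e-01 7.61265218e-01 2.91966809e-04] [-2.59340013 -0.51656702  5.35963965] 59.76998448371887
ztop 0.166 x_at_mid 0.8 slope 0.07deg farend-70 -0.1 width 11.2 mm
the job is handed in; nothing more can be done
None
```

I've handed the job in, but no verdict came back: the tap lever measured about 45° (half open) when I set it, and the lid is held upright in the hinge, within 1 mm of the pin line sideways and front to back, resting lightly at its seated height (about 8 N).

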